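# Dip the sampling rod in the tub at the scent bench

## Task

Take the ball-tipped rod from the rack, dip its tip into the open white tub to about half the tub's depth or a little deeper, hold it there for a moment and lift it clear again without pressing on the tub or shoving it. Then lay the rod back in its own lane of the rack as it lay before, without dropping it. Leave the spatula, the other containers and the dropper bottles where they are.

Things in the scene. Friction and masses are not known exactly. Their poses are not given: they have to be found in the camera images.
- rod_grip (a point): centre (half-way up) of the handle of the loose rod, 60 g: black handle 120 long, 16 x 16 square, then a steel shaft 6 in diameter, 90 long, ending in a steel ball 10 in diameter. It starts lying level in the rack, this point 42 above the table, within 8 of midway between the bars. x points along the rod to the ball, z up; it balances about 25 from here towards the ball
- rod_tip (a point): centre of the ball at the rod's end, 152 from the centre of the handle along x, on the axis of the rod; axes as for the handle
- rack: fixed pine rack for two tools: base 110 x 150 x 8, two cross-bars 12 thick at x = -42 and +42 (72 free between them). Each bar has notches 24 wide at y = -40 and +40, floors 34 and bar tops 46 above the table. A tool lies along x in a pair of notches (a lane), tip on the +x side, roughly towards the robot; the rod in either lane, the spatula in the other. Origin: centre of the underside
- spatula: the other tool in the rack, loose, 60 g, to be left alone: same black handle, but a shaft 55 long and a flat steel blade 40 x 16 x 2. Origin: centre of its handle's underside, x towards the blade
- tub: loose white plastic tub, open at the top, 160 g: outside 68 across at the rim and 62 at the foot, 48 high, walls 3 thick, inner floor 4 above the table. The middle one in width of the three open containers. Origin: centre of the underside, z up
- tub_rim (a point): centre of the tub's mouth, 48 above the table, 62 clear across
- dish: loose low white ceramic dish, 92 across, 22 high; leave alone. Origin: centre of the underside
- jar: loose open amber glass jar, 44 across with a narrower neck, 58 high; leave alone. Origin: centre of the underside
- vial_a: loose amber dropper bottle with white rubber bulb, 26 across, 92 high, towards the far side of the table; leave alone. Origin: centre of the underside
- vial_b: another such dropper bottle, far side and to the left; leave alone
- vial_c: another such dropper bottle, between the rack and the open containers, nearest to the robot; leave alone
Mind the look-alikes: they are no part of the job. What is shaped like the tub but pink is not meant.

How it is judged:
On the way, in this order (a step that is already met when the one before it is completed fails the run):
1. the ball is inside the tub, its centre at least 15 mm below the rim and within 27 mm of the tub's axis, for 0.3 s (z of rod_tip in the frame of tub_rim below -0.015 m and horizontal distance between rod_tip and tub_rim below 0.027 m and height (world z) of rod_tip above 0.005 m), for 0.3 s.
2. the ball has been lifted out, its centre more than 20 mm above the rim (z of rod_tip in the frame of tub_rim above 0.02 m), for 0.1 s.
At the end, for the whole second after the job is handed in: The rod is at rest in the lane it came from, ball the same way: handle within 18 mm and ball within 25 mm of their start, handle centre 38 to 46 mm above the rack's underside, within 3.4 degrees of the lane. Tub upright (within 2.9 degrees) and spatula: both within 15 mm of their start (distance of rod_grip from where it was at the start of the episode below 0.018 m and distance of rod_tip from where it was at the start of the episode below 0.025 m and z of rod_grip in the frame of rack between 0.038 and 0.046 m and angle between the x axis of rod_grip and the x axis of rack, either way round below 0.06 rad and linear speed of rod below 0.02 m/s and distance of each of tub, spatula from where it was at the start of the episode below 0.015 m and angle between tub's own z axis and vertical below 0.05 rad); the robot touches nothing.
It fails at once if the tub is shoved by more than 15 mm or tipped by more than 20 degrees (distance of tub from where it was at the start of the episode above 0.015 m or angle between tub's own z axis and vertical above 0.35 rad).
It fails at once if the tub is pressed with more than 12 N by rod or robot (contact force between any of rod, the arm, the fingers and tub above 12 N).
It fails at once if the rod is dropped: moving faster than 0.5 m/s out of the fingers (linear speed of rod above 0.5 m/s and contact force between the fingers and rod below 0.05 N).
It fails at once if the spatula is moved by more than 15 mm (distance of spatula from where it was at the start of the episode above 0.015 m).
It fails at once if the dish, the jar or a dropper bottle is moved by more than 20 mm or tipped by more than 20 degrees (distance of any of dish, jar, vial_a, vial_b, vial_c from where it was at the start of the episode above 0.02 m or angle between any of dish, jar, vial_a, vial_b, vial_c's own z axis and vertical above 0.35 rad).
It also fails if it takes over 48 s, if anything falls off the work surface, if the arm or the gripper's body presses on something with over 40 N, if the wrist force passes 120 N, or if a joint passes its speed limit or range.

## Robot

A 7-joint arm with a two-finger parallel gripper is mounted at the origin on the work surface. World frame = base frame: x ahead of the robot, y to its left, z up, the work surface at z = 0. Lengths are in m, angles in rad, forces in N, time in s.
With the tool pointing down it reaches from about 0.35 to 0.9 m from the base axis. Payload 8.1 kg.
Tool frame: the origin (TCP) lies midway between the tips of the shut fingers; the grasp point (between the pads) lies 19 mm behind it; z points along the fingers, y is the line along which they close (so a half turn about z gives the same grasp; the last joint's range is limited). The gripper opens to 92 mm and grips with 3 to 60 N. Pads are 19 mm wide; open, the fingers measure 130 mm over their backs; the gripper's body (75 mm by 190 mm) begins 47 mm behind the grasp point.
Start: joints at [-1.385, 0.434, 0.025, 1.573, -0.012, 1.134, -0.075], TCP at [0.178, 0.599, 0.201] pointing down, gripper open.
Joint ranges: [-2.62, 2.62], [-0.44, 2.09], [-1.27, 1.32], [0.08, 2.57], [-1.32, 4.46], [0.12, 2], [-2.74, 2.74]. Speed limits (rad/s): [2.22, 2.22, 3.01, 3.01, 3.14, 3.14, 3.14].

## Interface

Orientations are given as a rotation vector (axis times angle).
In Python, from cell import arm gives the robot as it stands.
- The arm moves only by the tool move_arm, never from a script. Its argument "motion" is a list of rows, each an object of numbers: "tx", "ty", "tz": the shift along the tool's x, y, z normalised to -1 to 1, where 1 is 1000 mm; "twist": the turn about the tool's z normalised to -1 to 1, where 1 is pi/2 rad. In form: [{"tx": .., "ty": .., "tz": .., "twist": ..}, ...]. A call has 1 to 12 rows; each row shifts and turns the commanded pose from where the row before left it, along the tool's axes as they then stand; what a row does not reach is not made up. A row lasts 1/10 s, in which the tool goes at most 50 mm and 8.59 degrees, less where a joint would pass 70% of its speed; a pose out of reach is approached as far as the arm can. A call with a number of a shift or a turn outside -1 to 1 is refused whole. A call with a gripper value outside its range is refused whole. "gripper" is the gripper's target within -1 to 1 (shut at 1, half-way at 0, fully open at -1), set as the call begins (left out, the last holds). The fingers move at their own pace and stop on an object; "squeeze" is the grip in N (left out, the last holds). Time passes only in rows, so rows that do not move let the fingers close. It gives the time, the measured TCP pose, the force, the opening and the grip force at its end, in the units of the state.
- arm.observe(): the state, without advancing time (a new reading comes with each control period).
- arm.get_image(name): name is "scene" or "top" or "wrist"; returns the picture (384x512x3 uint8, red, green, blue); there is no depth.
- arm.calibration(name): a dict with "K" (3x3 intrinsics, pixels), "T" (4x4, takes a point from camera to world coordinates). Camera axes: x right, y down, z forward; pixel columns grow to the right and rows downward; lengths in m; the calibration is good to about 2 mm. A picture is of the moment at which its call begins: read the wrist's pose just before it. calibration takes no time and is no camera call; for the wrist camera it gives the pose at the moment of the call.
- arm.sign_off(): hands the job in; it is judged then, once.
Trained networks look in the newest picture that a camera, given by its name, has taken for a name from the list of things; names that differ only in an ending like _2 or _b are one class to them, and where a whole thing is asked for, a point or a joint stands for the part that bears it (a point fixed in the world has none). Each returns a list of dicts, best first, with "conf" (0 to 1); they miss things now and then, are a little off and sometimes report something else, mostly with a low value. They report only what shows in the picture. A call takes as long as a camera call. They do not tell look-alikes from the thing itself.
- arm.look_for(camera, query): "point" ([column, row] as shares, 0 to 1, of the picture: columns of its width, rows of its height, amid what is visible of it).
- arm.regions_of(camera, query): "region" (384x512 bool, what is visible of it) and "point" ([column, row] as shares, 0 to 1, of the picture: columns of its width, rows of its height, amid what is visible of it).
- arm.place_of(camera, query): "point" ([column, row] as shares, 0 to 1, of the picture: columns of its width, rows of its height: a listed point, or the origin of a listed thing).
The state is a dict: "clock": time; "joints": joint angles; "dq": joint speeds; "joint_efforts": joint torques, N m; "position": TCP position; "ee_rot": TCP orientation; "force": force on the tool from outside, world axes, zero at the start; "ft_torque": the same for the moment, N m; "width": opening from 0.0 (shut) to 1.0 (fully open); "gripper_force": force on a finger pad.
Only numpy, scipy, OpenCV 4.12 (cv2) and the standard library are available. Lean on these libraries where they do the work, as an engineer would, in place of code of your own. Each camera call takes 0.05 s, during which the arm holds its last target. There are 200 camera calls.

## Working session

There is one attempt and no reset: what is moved stays moved. The work goes in short steps, Python scripts to look and compute and a tool call to move; the robot and the scene stay as the last step left them, time stands still between calls to the robot, and variables do not carry over. Pictures are saved under pics/ and viewed, at most 10 in all, crops included, and the job is handed in when it is done.

Besides the shell and the picture viewer there is one more tool, called after "Request:" by a JSON object that holds its "api" and its "payload", one argument or row to a line. move_arm: Moves the arm, as the interface text tells. Scaled input: -1 to 1 covers 1000 mm each way for a shift and pi/2 rad each way for a turn. Its arguments: {"type":"object","properties":{"motion":{"type":"array","items":{"type":"object","properties":{"tx":{"type":"number"},"ty":{"type":"number"},"tz":{"type":"number"},"twist":{"type":"number"}}}},"gripper":{"type":"number"},"squeeze":{"type":"number"}},"required":["motion"]}

```bash
mkdir -p pics
cat > h.py <<'E'
import numpy as np, cv2
from cell import arm
def ray(cam,px,z,cal=None):
    c=cal or arm.calibration(cam); K=np.array(c["K"]);T=np.array(c["T"])
    d=T[:3,:3]@np.linalg.inv(K)@np.array([px[0],px[1],1.]); o=T[:3,3]
    return o+d*(z-o[2])/d[2]
def proj(cam,p):
    c=arm.calibration(cam);K=np.array(c["K"]);T=np.linalg.inv(np.array(c["T"]))
    q=K@(T[:3,:3]@np.array(p)+T[:3,3]); return q[:2]/q[2]
def shot(cam,name):
    im=np.array(arm.get_image(cam)); cv2.imwrite(f"pics/{name}.png",im[:,:,::-1]); return im
E
python3 - <<'E'
from h import *
ims=[shot(c,c+"0") for c in ("top","scene")]
cv2.imwrite("pics/both.png",np.hstack(ims)[:,:,::-1][:, :]) 
s=arm.observe(); print(s)
Z=dict(rod_grip=.042,rod_tip=.042,rack=0,spatula=.034,tub=0,tub_rim=.048,dish=0,jar=0,vial_a=0)
for cam in("top","scene"):
  for n,z in Z.items():
    for r in arm.place_of(cam,n)[:4]:
      px=np.array(r["point"])*[512,384]; print(cam,n,round(r["conf"],2),px.round(),ray(cam,px,z).round(3))
E
```

```text
{'clock': 0.1, 'joints': array([-1.38460725,  0.4351591 ,  0.02497953,  1.57398708, -0.01159378,
        1.13399212, -0.07510533]), 'dq': array([-0.00022895,  0.00093748,  0.00034877, -0.00031178, -0.0011249 ,
        0.00176702, -0.00047888]), 'joint_efforts': array([ 3.37207588e-03, -6.69112158e+01,  9.88190733e-01, -3.15139318e+01,
       -6.04654569e-02,  3.74140637e-02,  8.43747011e-05]), 'position': array([0.17791588, 0.59863799, 0.2001273 ]), 'ee_rot': array([-4.52164641e-01, -3.10881517e+00,  2.19780090e-03]), 'force': array([-0.73864069, -0.21789168, -0.48510509]), 'ft_torque': array([-0.01527138, -0.00468754,  0.01278207]), 'gripper_force': 0.0, 'width': 1.0025424670130507}
top rod_grip 0.73 [342. 206.] [ 0.549 -0.242  0.042]
top rod_tip 0.58 [346. 258.] [ 0.403 -0.253  0.042]
top rack 0.84 [355. 205.] [ 0.557 -0.289  0.   ]
top rack 0.21 [196. 221.] [0.498 0.173 0.   ]
top spatula 0.81 [371. 203.] [ 0.561 -0.326  0.034]
top tub 0.96 [192. 181.] [0.614 0.188 0.   ]
top tub 0.74 [198. 219.] [0.504 0.166 0.   ]
top tub_rim 0.83 [195. 221.] [0.495 0.169 0.048]
top tub_rim 0.6 
[... 534 characters left out ...]
]
scene spatula 0.67 [144. 258.] [ 0.556 -0.329  0.034]
scene spatula 0.5 [279. 186.] [0.547 0.115 0.034]
scene tub 0.67 [261. 199.] [0.524 0.067 0.   ]
scene tub 0.62 [278. 184.] [0.501 0.16  0.   ]
scene tub 0.61 [312. 194.] [0.604 0.192 0.   ]
scene tub_rim 0.67 [312. 181.] [0.607 0.186 0.048]
scene tub_rim 0.56 [283. 171.] [0.512 0.168 0.048]
scene dish 0.92 [301. 165.] [0.468 0.297 0.   ]
scene dish 0.64 [306. 252.] [ 0.766 -0.011  0.   ]
scene jar 0.61 [259. 198.] [0.517 0.065 0.   ]
scene vial_a 0.84 [307. 249.] [ 0.761 -0.003  0.   ]
scene vial_a 0.76 [204. 205.] [ 0.438 -0.068  0.   ]
scene vial_a 0.57 [366. 209.] [0.756 0.245 0.   ]
scene vial_a 0.17 [280. 180.] [0.488 0.179 0.   ]
```

View pics/top0.png

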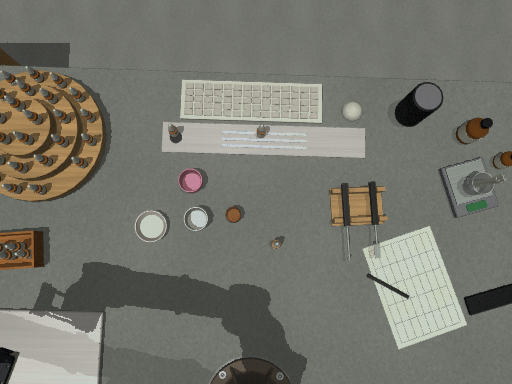

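View pics/scene0.png

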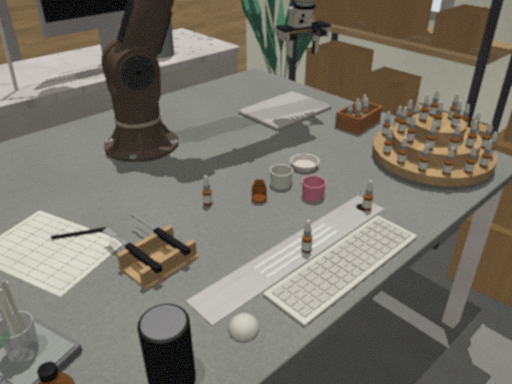

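The white tub is at top (196,219) and the pink look-alike at (190,180). Both tools sit in the rack, with handles at top (346,205) and (375,203). The pen at (388,286) is another possible confusion. Next is one close crop of the tool tips.

Run:
```python
from h import *
a=cv2.imread("pics/top0.png")[170:270,320:400]; b=cv2.imread("pics/scene0.png")[205:285,105:205]
a=cv2.resize(a,(400,500),interpolation=3); b=cv2.resize(b,(400,320),interpolation=3)
b=cv2.copyMakeBorder(b,0,180,0,0,0); cv2.imwrite("pics/crop.png",np.hstack([a,b]))
```

```text
(no output)
```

View pics/crop.png

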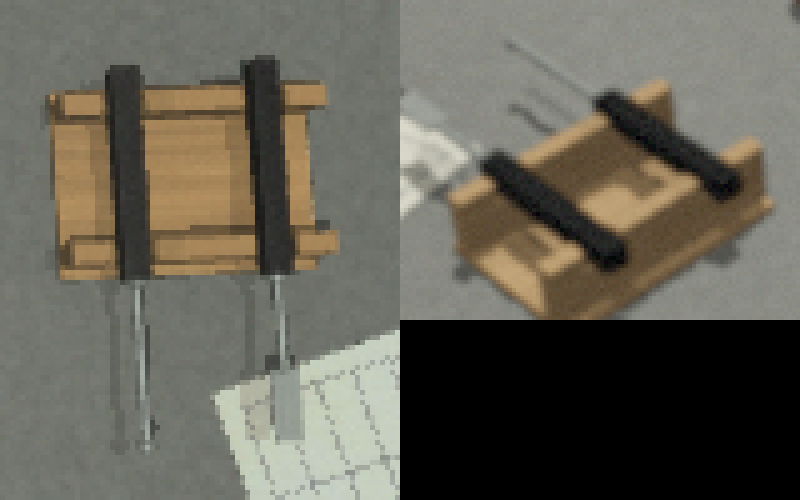

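The left tool, handle at top (346,204), shows a thin shaft ending in a small ball, so it is the rod. The right one has the flat blade, so it is the spatula. The tool can only point down, so I plan to grip behind the balance point and let the rod pivot tip-down under a light grip. I'll go above the rack first.

Request:
{"api": "move_arm", "payload": {
  "motion": [
    {"tx":-0.026,"ty":-0.03},
    {"tx":-0.026,"ty":-0.03},
    {"tx":-0.026,"ty":-0.03},
    {"tx":-0.026,"ty":-0.03},
    {"tx":-0.026,"ty":-0.03},
    {"tx":-0.026,"ty":-0.03},
    {"tx":-0.026,"ty":-0.03},
    {"tx":-0.026,"ty":-0.03},
    {"tx":-0.026,"ty":-0.03},
    {"tx":-0.026,"ty":-0.03},
    {"tx":-0.026,"ty":-0.03},
    {"tx":-0.026,"ty":-0.03}
  ],
  "gripper": -1
}}

```text
invalid input
```

Request:
{"api": "move_arm", "payload": {
  "motion": [
    {"tx":-0.026,"ty":-0.03},
    {"tx":-0.026,"ty":-0.03},
    {"tx":-0.026,"ty":-0.03},
    {"tx":-0.026,"ty":-0.03},
    {"tx":-0.026,"ty":-0.03},
    {"tx":-0.026,"ty":-0.03},
    {"tx":-0.026,"ty":-0.03},
    {"tx":-0.026,"ty":-0.03},
    {"twist":-0.08},
    {"twist":-0.08},
    {"twist":-0.07},
    {}
  ],
  "gripper": -0.1
}}

```text
invalid input
```

```bash
cat >> h.py <<'E'
from scipy.spatial.transform import Rotation as Ro
def pose():
    s=arm.observe(); R=Ro.from_rotvec(s["ee_rot"]).as_matrix(); return s["position"],R,s
def go(target):
    p,R,s=pose(); return (R.T@(np.array(target)-p)*1000).round(1)
E
python3 - <<'E'
from h import *
p,R,s=pose(); print(s["clock"],p,R[:,0],R[:,1],s["width"])
cal=arm.calibration("wrist"); shot("wrist","w1")
for n,z in dict(rod_grip=.042,rod_tip=.042,rack=0,spatula=.034).items():
  for r in arm.place_of("wrist",n)[:2]:
    px=np.array(r["point"])*[512,384]; print(n,round(r["conf"],2),px.round(),ray("wrist",px,z,cal).round(4))
E
```

```text
1.0 [0.17802231 0.59911923 0.20082215] [-9.58578160e-01  2.84829618e-01 -7.11240266e-06] [2.84829618e-01 9.58578160e-01 2.16716519e-05] 0.9995799889030904
```

View pics/w1.png

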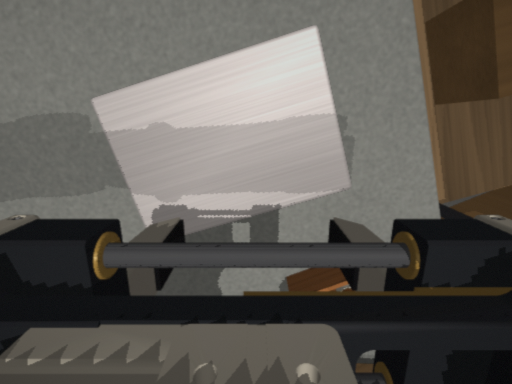

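The arm hasn't moved: the picture shows the start spot, with a laptop lid below. Both calls were refused, so I'll give all four keys in each row.

Request:
{"api": "move_arm", "payload": {
  "motion": [
    {"tx":-0.026,"ty":-0.03,"tz":0,"twist":0},
    {"tx":-0.026,"ty":-0.03,"tz":0,"twist":0},
    {"tx":-0.026,"ty":-0.03,"tz":0,"twist":0},
    {"tx":-0.026,"ty":-0.03,"tz":0,"twist":0},
    {"tx":-0.026,"ty":-0.03,"tz":0,"twist":0},
    {"tx":-0.026,"ty":-0.03,"tz":0,"twist":0},
    {"tx":-0.026,"ty":-0.03,"tz":0,"twist":0},
    {"tx":-0.026,"ty":-0.03,"tz":0,"twist":0},
    {"tx":-0.026,"ty":-0.03,"tz":0,"twist":0},
    {"tx":-0.026,"ty":-0.03,"tz":0,"twist":0}
  ]
}}

```text
clock: 2.25
position: [0.3423, 0.2361, 0.2011]
ee_rot: [0.452, 3.108, 0.001]
force: [0.6, 0.9, -0.5]
width: 1.003
gripper_force: 0.0
```

Request:
{"api": "move_arm", "payload": {
  "motion": [
    {"tx":-0.03,"ty":-0.033,"tz":0,"twist":0},
    {"tx":-0.03,"ty":-0.033,"tz":0,"twist":0},
    {"tx":-0.03,"ty":-0.033,"tz":0,"twist":0},
    {"tx":-0.03,"ty":-0.033,"tz":0,"twist":0},
    {"tx":-0.03,"ty":-0.033,"tz":0,"twist":0},
    {"tx":-0.03,"ty":-0.033,"tz":0,"twist":0},
    {"tx":-0.03,"ty":-0.033,"tz":0,"twist":0},
    {"tx":-0.03,"ty":-0.033,"tz":0,"twist":0},
    {"tx":-0.03,"ty":-0.033,"tz":0,"twist":0},
    {"tx":-0.03,"ty":-0.033,"tz":0,"twist":0},
    {"tx":-0.03,"ty":-0.033,"tz":0,"twist":0},
    {"tx":-0.03,"ty":-0.033,"tz":0,"twist":0}
  ]
}}

```text
clock: 3.45
position: [0.5748, -0.2462, 0.2008]
ee_rot: [0.451, 3.109, 0.0]
force: [1.3, 0.7, 0.9]
width: 0.998
gripper_force: 0.0
```

Request:
{"api": "move_arm", "payload": {
  "motion": [
    {"tx":0,"ty":0,"tz":0,"twist":-0.08},
    {"tx":0,"ty":0,"tz":0,"twist":-0.08},
    {"tx":0,"ty":0,"tz":0,"twist":-0.07},
    {"tx":0,"ty":0,"tz":0,"twist":0}
  ],
  "gripper": -0.1
}}

```text
clock: 3.85
position: [0.5741, -0.2449, 0.2008]
ee_rot: [-0.116, 3.139, 0.0]
force: [-0.3, 0.1, -0.2]
width: 0.698
gripper_force: 0.0
```

Run:
```python
from h import *
p,R,s=pose(); print(s["clock"],p,R[:,0],R[:,1],s["width"])
cal=arm.calibration("wrist"); shot("wrist","w2")
for n,z in dict(rod_grip=.042,rod_tip=.042,rack=0,spatula=.034).items():
  for r in arm.place_of("wrist",n)[:2]:
    px=np.array(r["point"])*[512,384]; print(n,round(r["conf"],2),px.round(),ray("wrist",px,z,cal).round(4))
```

```text
3.85 [ 0.57405589 -0.2448713   0.20081363] [-9.97271671e-01 -7.38185824e-02 -1.77054599e-04] [-7.38186200e-02  9.97271660e-01  2.15993258e-04] 0.6983213002581193
rod_grip 0.73 [253. 159.] [ 0.5511 -0.2506  0.042 ]
rod_tip 0.96 [250.  23.] [ 0.3971 -0.2644  0.042 ]
rack 0.9 [225. 154.] [ 0.5525 -0.2916  0.    ]
spatula 0.81 [192. 161.] [ 0.5605 -0.3303  0.034 ]
spatula 0.59 [401.  80.] [ 0.442  -0.0761  0.034 ]
```

View pics/w2.png

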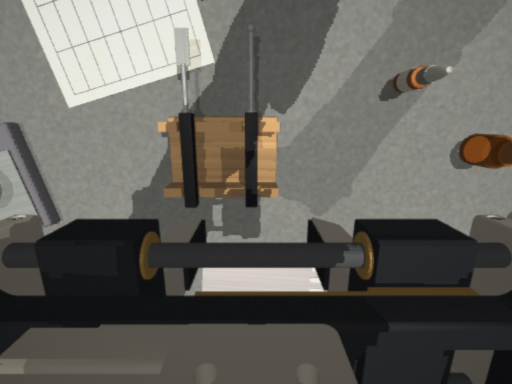

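The wrist view shows the rod handle spanning (251,112) to (251,207) and the ball at (251,27). The bars are at rows ~126 and ~188, and the spatula is at column 188. The grip-to-tip distance measures 154.6 against a true 152, which is good.

Run:
```python
from h import *
for px,z in (((252,112),.05),((252,207),.05),((270,126.5),.046),((265,189),.046),((250,27),.042)): print(px,ray("wrist",px,z).round(4), go(list(ray("wrist",px,z)[:2])+[.023]))
```

```text
(252, 112) [ 0.4937 -0.255   0.05  ] [ 80.9  -4.8 177.9]
(252, 207) [ 0.6134 -0.2469  0.05  ] [-39.1  -5.2 177.9]
(270, 126.5) [ 0.5091 -0.2318  0.046 ] [ 63.9  17.3 177.9]
(265, 189) [ 0.5888 -0.2316  0.046 ] [-15.6  11.8 177.9]
(250, 27) [ 0.4007 -0.2637  0.042 ] [174.3  -6.9 177.9]
```

Request:
{"api": "move_arm", "payload": {
  "motion": [
    {"tx":0.001,"ty":-0.005,"tz":0,"twist":-0.01},
    {"tx":0,"ty":0,"tz":0.03,"twist":0},
    {"tx":0,"ty":0,"tz":0.03,"twist":0},
    {"tx":0,"ty":0,"tz":0.03,"twist":0},
    {"tx":0,"ty":0,"tz":0.03,"twist":0},
    {"tx":0,"ty":0,"tz":0,"twist":0}
  ]
}}

```text
clock: 4.7
position: [0.5707, -0.2487, 0.0771]
ee_rot: [0.138, -3.132, -0.004]
force: [-0.3, 0.5, -0.3]
width: 0.547
gripper_force: 0.0
```

Run:
```python
from h import *
print(go([0.574,-0.249,.023]),pose()[0])
cal=arm.calibration("wrist"); shot("wrist","w3")
```

```text
[-3.6 -0.8 54.1] [ 0.57073366 -0.24866782  0.07714567]
```

View pics/w3.png

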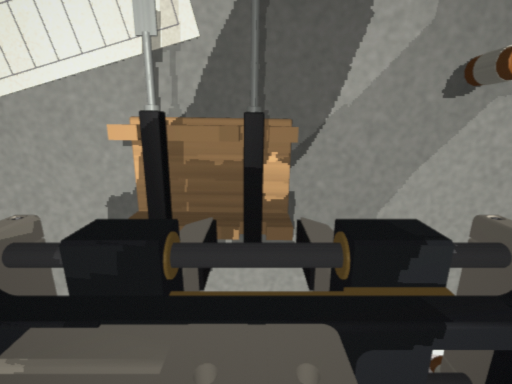

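Run:
```python
from h import *
for px,z in (((254,112),.05),((285,124),.046),((285,141),.046),((285,215),.046),((285,240),.046)): print(px,ray("wrist",px,z).round(4), go(list(ray("wrist",px,z)[:2])+[.023]))
im=cv2.imread("pics/w3.png")[100:250,90:320]; cv2.imwrite("pics/w3c.png",cv2.resize(im,(780,510),interpolation=3))
```

```text
(254, 112) [ 0.4958 -0.2575  0.05  ] [76.6 -1.4 56.8]
(285, 124) [ 0.5025 -0.2323  0.046 ] [67.7 23.2 56.8]
(285, 141) [ 0.5157 -0.2308  0.046 ] [54.4 23.5 56.8]
(285, 215) [ 0.5782 -0.2235  0.046 ] [-8.5 25.3 56.6]
(285, 240) [ 0.6014 -0.2208  0.046 ] [-31.9  25.9  56.5]
```

View pics/w3c.png

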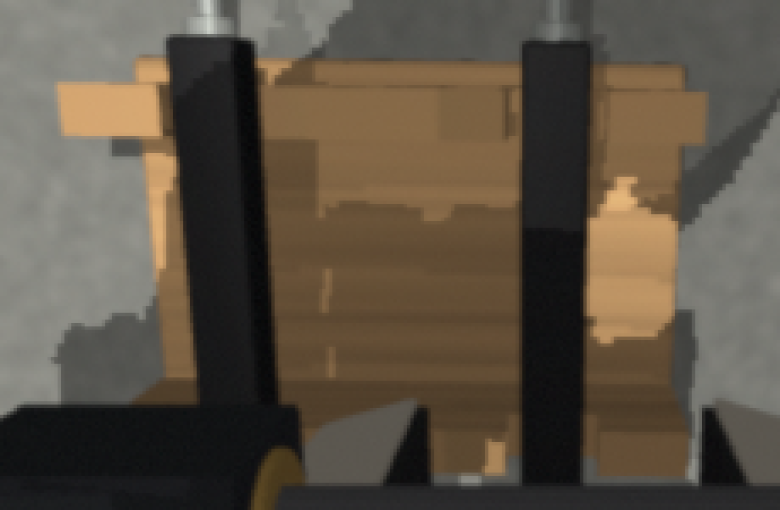

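The front bar measures 12 mm thick at tool x = 55–66.5, and the handle's front end is at 76.6. I'll shift 4 mm back, which leaves 3.5 mm to the rear bar, then go down and grip.

Request:
{"api": "move_arm", "payload": {
  "motion": [
    {"tx":-0.004,"ty":-0.001,"tz":0,"twist":0},
    {"tx":0,"ty":0,"tz":0.02,"twist":0},
    {"tx":0,"ty":0,"tz":0.02,"twist":0},
    {"tx":0,"ty":0,"tz":0.014,"twist":0},
    {"tx":0,"ty":0,"tz":0,"twist":0}
  ]
}}

```text
clock: 5.25
position: [0.5773, -0.2501, 0.0263]
ee_rot: [0.139, -3.137, -0.001]
force: [0.2, -0.0, 0.2]
width: 0.551
gripper_force: 0.0
```

Request:
{"api": "move_arm", "payload": {
  "motion": [
    {"tx":0,"ty":0,"tz":0,"twist":0},
    {"tx":0,"ty":0,"tz":0,"twist":0},
    {"tx":0,"ty":0,"tz":0,"twist":0},
    {"tx":0,"ty":0,"tz":0,"twist":0},
    {"tx":0,"ty":0,"tz":0,"twist":0},
    {"tx":0,"ty":0,"tz":0,"twist":0}
  ],
  "gripper": 1,
  "squeeze": 12
}}

```text
clock: 5.85
position: [0.5776, -0.2503, 0.027]
ee_rot: [-0.138, 3.138, 0.0]
force: [1.0, -0.1, 0.7]
width: 0.083
gripper_force: 0.0
```

Request:
{"api": "move_arm", "payload": {
  "motion": [
    {"tx":0,"ty":0,"tz":0,"twist":0},
    {"tx":0,"ty":0,"tz":0,"twist":0}
  ]
}}

```text
clock: 6.05
position: [0.5775, -0.2503, 0.0268]
ee_rot: [0.138, -3.138, -0.0]
force: [-0.8, 0.3, -0.3]
width: 0.004
gripper_force: 0.0
```

Run:
```python
from h import *
p,R,s=pose(); print(s["width"],s["gripper_force"],p)
ims=np.hstack([shot("wrist","w4"),cv2.resize(shot("scene","s4")[195:295,100:233],(512,384),interpolation=cv2.INTER_CUBIC)])
cv2.imwrite("pics/c4.png",cv2.resize(ims,(800,300))[:,:,::-1])
```

```text
0.00380015609787811 0.0 [ 0.57745303 -0.25034335  0.02678417]
```

View pics/c4.png

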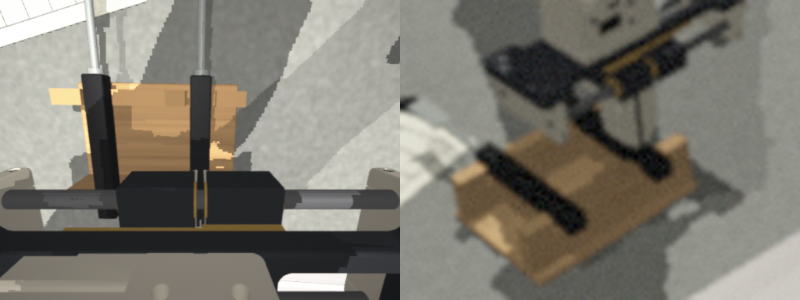

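Run:
```python
from h import *
p,R,s=pose()
im=shot("scene","s5").copy()
print("tcp",proj("scene",p),"tcp wrist",proj("wrist",p),"top",proj("top",p))
c=im[185:285,95:220]; c=cv2.resize(c,(780,624)[:2],interpolation=cv2.INTER_CUBIC)[:600]
for q,col in((p,(255,0,0)),(p+[0,0,.019],(0,255,0)),(p+[0,0,.066],(0,0,255))):
    u=proj("scene",q); cv2.circle(c,tuple(int(v) for v in (u-[95,185])*6.24),5,col,2)
cv2.imwrite("pics/c5.png",c[:,:,::-1])
for cam in("scene","wrist","top"):
  arm.get_image(cam)
  for n in("rod_grip","rod_tip"):
    for r in arm.place_of(cam,n)[:1]:
      px=np.array(r["point"])*[512,384]; print(cam,n,round(r["conf"],2),px.round(),ray(cam,px,.042).round(4))
```

```text
tcp [178.1570108 250.0866832] tcp wrist [255.62844565 219.41705637] top [344.01962488 196.55633174]
scene rod_grip 0.56 [173. 242.] [ 0.5629 -0.2524  0.042 ]
wrist rod_grip 0.73 [255. 193.] [ 0.5533 -0.2525  0.042 ]
top rod_tip 0.23 [195. 220.] [0.4967 0.1693 0.042 ]
```

View pics/c5.png

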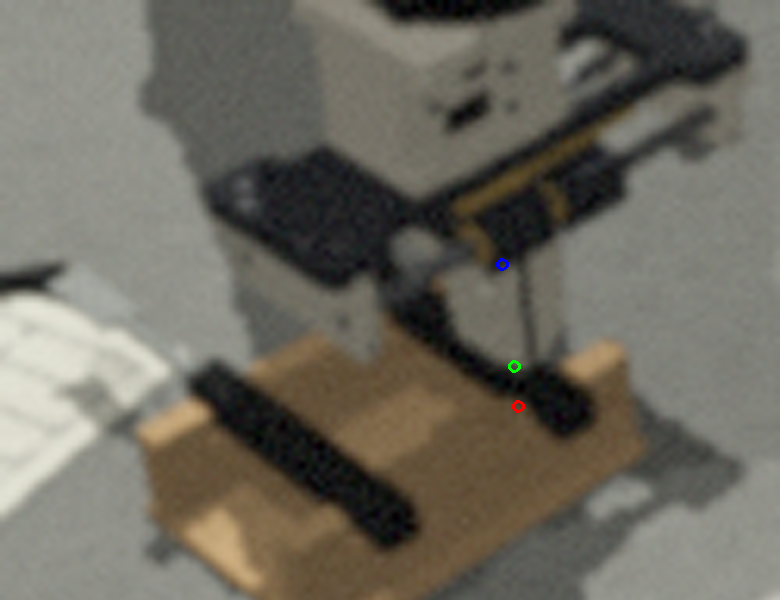

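The fingers have shut fully with no grip force, and their ends appear to sit just above the handle, higher than the reported TCP implies. I'll open, lower in small steps while watching the force, and close again.

Request:
{"api": "move_arm", "payload": {
  "motion": [
    {"tx":0,"ty":0,"tz":0,"twist":0},
    {"tx":0,"ty":0,"tz":0,"twist":0},
    {"tx":0,"ty":0,"tz":0,"twist":0},
    {"tx":0,"ty":0,"tz":0,"twist":0},
    {"tx":0,"ty":0,"tz":0.005,"twist":0},
    {"tx":0,"ty":0,"tz":0.005,"twist":0},
    {"tx":0,"ty":0,"tz":0,"twist":0}
  ],
  "gripper": -0.1
}}

```text
clock: 7.35
position: [0.5769, -0.25, 0.0158]
ee_rot: [0.138, -3.137, -0.001]
force: [-0.5, -0.4, 0.3]
width: 0.536
gripper_force: 0.0
```

Run:
```python
from h import *
p,R,s=pose(); print(p,s["force"],s["width"],arm.calibration("wrist")["T"])
im=shot("wrist","w6"); K=np.array(arm.calibration("wrist")["K"]); print(K)
for dy in(-.025,.025):
  for dz in (0,.019,.04): print(dy,dz,proj("wrist",p+R@np.array([0.0095,dy,-dz])))
print((im[205:270:6,300:345:4].mean(2)).astype(int))
for r in arm.place_of("wrist","rod_grip")[:1]: print(np.array(r["point"])*[512,384])
```

```text
[ 0.57686388 -0.2500263   0.01577616] [-0.51561194 -0.367906    0.29798049] 0.5361529170735333 [[-8.87061934e-02  9.63422276e-01  2.52880860e-01  5.08260415e-01]
 [ 9.96057812e-01  8.58549258e-02  2.23106993e-02 -2.55684169e-01]
 [-2.16442790e-04  2.53863053e-01 -9.67240148e-01  2.00470830e-01]
 [ 0.00000000e+00  0.00000000e+00  0.00000000e+00  1.00000000e+00]]
[[266.91447075   0.         256.15746197]
 [  0.         266.91447075 192.64664817]
 [  0.           0.           1.        ]]
-0.025 0 [221.43246232 206.70073016]
-0.025 0.019 [217.76912193 215.54762023]
-0.025 0.04 [212.71232829 227.75967061]
0.025 0 [290.22045641 206.76497363]
0.025 0.019 [293.75111701 215.62089871]
0.025 0.04 [298.62504986 227.8461418 ]
[[113 109 108 110 109 109 109 111 188 193 188 183]
 [110 107 108 111 108 108 106 144 193 198 191 190]
 [129 112 106 109 109 110 108 180 190 191 194 192]
 [ 66 140 140 139 139 135 112 161 159  34  36  36]
 [ 31 126 141 140 139 139 140 140 106  33  34  35]
 [ 28  34 139 140 139 140 139 140  68  89  96  37]
 [ 31  33  66 137 136 137 137 136  91  89  90  95]
 [ 73  72  73  72  72  72  72  71  71  71  85 108]
 [ 77  78  77  77  77  78  78  78  77  78  83 113]
 [ 78  79  78  78  78  79  78  78  78  77  81 105]
 [ 75  74  75  76  75  75  75  76  75  74  83 106]]
[254.3104 199.7952]
```

Projecting the TCP into the wrist view puts the visible finger ends about 24 mm higher than reported. I'll lower another 15 mm, which leaves the tips about 25 mm above the table by that estimate, and watch the force.

Request:
{"api": "move_arm", "payload": {
  "motion": [
    {"tx":0,"ty":0,"tz":0.005,"twist":0},
    {"tx":0,"ty":0,"tz":0.005,"twist":0},
    {"tx":0,"ty":0,"tz":0.005,"twist":0},
    {"tx":0,"ty":0,"tz":0,"twist":0}
  ]
}}

```text
clock: 7.85
position: [0.5769, -0.2501, 0.0008]
ee_rot: [0.138, -3.137, -0.001]
force: [0.2, 0.3, 1.9]
width: 0.547
gripper_force: 0.0
```

Request:
{"api": "move_arm", "payload": {
  "motion": [
    {"tx":0,"ty":0,"tz":0,"twist":0},
    {"tx":0,"ty":0,"tz":0,"twist":0},
    {"tx":0,"ty":0,"tz":0,"twist":0},
    {"tx":0,"ty":0,"tz":0,"twist":0},
    {"tx":0,"ty":0,"tz":0,"twist":0},
    {"tx":0,"ty":0,"tz":0,"twist":0}
  ],
  "gripper": 1
}}

```text
clock: 8.45
position: [0.5776, -0.2504, 0.0019]
ee_rot: [-0.138, 3.138, -0.0]
force: [-0.6, 0.1, 0.7]
width: 0.175
gripper_force: 12.0
```

Gripped at a 16 mm opening and 12 N. Now lift.

Request:
{"api": "move_arm", "payload": {
  "motion": [
    {"tx":0,"ty":0,"tz":-0.01,"twist":0},
    {"tx":0,"ty":0,"tz":-0.02,"twist":0},
    {"tx":0,"ty":0,"tz":-0.03,"twist":0},
    {"tx":0,"ty":0,"tz":-0.03,"twist":0},
    {"tx":0,"ty":0,"tz":-0.03,"twist":0},
    {"tx":0,"ty":0,"tz":-0.03,"twist":0},
    {"tx":0,"ty":0,"tz":-0.03,"twist":0},
    {"tx":0,"ty":0,"tz":-0.03,"twist":0},
    {"tx":0,"ty":0,"tz":-0.01,"twist":0}
  ]
}}

```text
clock: 9.35
position: [0.5786, -0.2512, 0.2258]
ee_rot: [-0.138, 3.134, -0.003]
force: [-0.3, -0.1, -0.4]
width: 0.172
gripper_force: 12.0
```

```bash
cat >> h.py <<'E'
def tri(name):
    A=[];b=[];out=[]
    for cam in("scene","top","wrist"):
        c=arm.calibration(cam); arm.get_image(cam); r=arm.place_of(cam,name)
        if not r: continue
        px=np.array(r[0]["point"])*[512,384]; K=np.array(c["K"]);T=np.array(c["T"])
        d=T[:3,:3]@np.linalg.inv(K)@np.array([*px,1.]); d/=np.linalg.norm(d); P=np.eye(3)-np.outer(d,d)
        out.append((cam,round(r[0]["conf"],2),px.round()))
        if r[0]["conf"]>.3: A.append(P); b.append(P@T[:3,3])
    x=np.linalg.lstsq(np.vstack(A),np.hstack(b),rcond=None)[0] if len(A)>1 else None
    return x,out
E
python3 - <<'E'
from h import *
p,R,s=pose(); print(p,s["width"],s["gripper_force"],s["force"],s["ft_torque"])
for n in("rod_grip","rod_tip"): print(n,*tri(n))
E
```

```text
[ 0.57864301 -0.25122991  0.2257747 ] 0.1723329258984797 11.990770250558853 [-0.25552087 -0.09973226 -0.43273167] [-0.00195295 -0.01729507 -0.01567167]
rod_grip [ 0.5522682  -0.24895983  0.25857319] [('scene', 0.5, array([162., 159.])), ('top', 0.43, array([364., 196.])), ('wrist', 0.69, array([257., 202.]))]
rod_tip None [('top', 0.63, array([150., 225.]))]
```

```bash
cat >> h.py <<'E'
def tilt():
    p,R,s=pose(); cal=arm.calibration("wrist"); g=p-R[:,2]*.043
    im=np.array(arm.get_image("wrist"));rr=arm.regions_of("wrist","rod_tip")+arm.regions_of("wrist","rod_grip")
    for r in rr[:3]:
        m=np.array(r["region"]); ys,xs=np.nonzero(m)
        print("region",round(r["conf"],2),len(ys),"rows",ys.min(),ys.max(),"widths",[(y,int(m[y].sum()),int(np.nonzero(m[y])[0].mean())) for y in range(ys.min(),ys.max(),15) if m[y].any()])
    for a in range(0,91,10):
        t=np.radians(a); d=R[:,0]*np.cos(t)+R[:,2]*np.sin(t)
        print(a,"front",proj("wrist",g+d*.0806).round(),"ball",proj("wrist",g+d*.1726).round())
E
python3 -c "
from h import *
tilt()"
```

```text
region 0.91 6538 rows 0 290 widths [(0, 13, 257), (15, 13, 257), (30, 13, 257), (45, 14, 256), (60, 12, 257), (75, 12, 257), (90, 24, 257), (105, 33, 257), (120, 33, 257), (135, 32, 256), (150, 31, 257), (165, 31, 257), (180, 30, 256), (195, 30, 256), (210, 30, 256), (225, 28, 257), (240, 28, 256), (270, 28, 256), (285, 29, 257)]
region 0.76 6605 rows 0 291 widths [(0, 12, 257), (15, 13, 257), (30, 13, 257), (45, 13, 257), (60, 11, 258), (75, 12, 257), (90, 27, 256), (105, 34, 257), (120, 33, 257), (135, 33, 257), (150, 31, 257), (165, 33, 257), (180, 30, 256), (195, 29, 256), (210, 29, 257), (225, 30, 257), (240, 29, 257), (270, 27, 256), (285, 30, 256)]
0 front [255.  98.] ball [ 255. -136.]
10 front [256. 103.] ball [256. -77.]
20 front [256. 111.] ball [256. -29.]
30 front [256. 121.] ball [256.  11.]
40 front [256. 133.] ball [256.  46.]
50 front [256. 146.] ball [256.  77.]
60 front [256. 159.] ball [256. 105.]
70 front [256. 174.] ball [256. 131.]
80 front [256. 189.] ball [256. 157.]
90 front [256. 204.] ball [256. 181.]
```

The rod is level and held firmly. Lower the squeeze to 3 N so it can pivot.

Request:
{"api": "move_arm", "payload": {
  "motion": [
    {"tx":0,"ty":0,"tz":0,"twist":0},
    {"tx":0,"ty":0,"tz":0,"twist":0}
  ],
  "squeeze": 3
}}

```text
clock: 10.3
position: [0.5775, -0.2504, 0.2218]
ee_rot: [-0.138, 3.138, 0.0]
force: [-0.3, 0.5, -0.7]
width: 0.173
gripper_force: 3.0
```

```bash
python3 -c "
from h import *
tilt()" | cut -c1-200 | head -4
```

```text
region 0.93 6190 rows 0 290 widths [(0, 11, 256), (15, 12, 256), (30, 11, 256), (45, 12, 256), (60, 13, 256), (75, 12, 256), (90, 23, 257), (105, 31, 257), (120, 30, 256), (135, 30, 256), (150, 30, 25
region 0.6 6131 rows 0 290 widths [(0, 12, 256), (15, 12, 256), (30, 12, 256), (45, 12, 256), (60, 12, 256), (75, 10, 256), (90, 22, 256), (105, 31, 257), (120, 29, 257), (135, 29, 257), (150, 30, 255
0 front [255.  98.] ball [ 255. -136.]
10 front [255. 103.] ball [256. -77.]
```

No visible slip at 3 N. I'll ratchet it with brisk up-down jerks.

Request:
{"api": "move_arm", "payload": {
  "motion": [
    {"tx":0,"ty":0,"tz":-0.045,"twist":0},
    {"tx":0,"ty":0,"tz":0.045,"twist":0},
    {"tx":0,"ty":0,"tz":-0.045,"twist":0},
    {"tx":0,"ty":0,"tz":0.045,"twist":0},
    {"tx":0,"ty":0,"tz":-0.045,"twist":0},
    {"tx":0,"ty":0,"tz":0,"twist":0}
  ]
}}

```text
clock: 11.05
position: [0.5773, -0.251, 0.2693]
ee_rot: [-0.137, 3.137, -0.001]
force: [1.6, -1.1, 0.6]
width: 0.172
gripper_force: 3.0
```

```bash
python3 -c "
from h import *
tilt()" | cut -c1-200 | head -4
```

```text
region 0.92 2863 rows 115 290 widths [(115, 3, 256), (130, 5, 257), (145, 4, 256), (160, 18, 257), (175, 21, 256), (190, 22, 256), (205, 24, 256), (220, 26, 256), (235, 28, 256), (280, 32, 256)]
region 0.88 3050 rows 114 291 widths [(114, 4, 256), (129, 6, 256), (144, 6, 256), (159, 18, 257), (174, 22, 256), (189, 22, 256), (204, 24, 256), (219, 26, 256), (234, 28, 256), (279, 33, 256)]
0 front [255.  96.] ball [ 255. -143.]
10 front [255. 101.] ball [255. -81.]
```

The rod now hangs about 62° tip-down, from the handle front at row 158 and the ball end at row 115. I'll tighten the grip and carry it to the tub at (0.501, 0.167).

Request:
{"api": "move_arm", "payload": {
  "motion": [
    {"tx":0,"ty":0,"tz":0,"twist":0},
    {"tx":0,"ty":0,"tz":0,"twist":0},
    {"tx":-0.002,"ty":0.02,"tz":0,"twist":0},
    {"tx":-0.004,"ty":0.036,"tz":0,"twist":0},
    {"tx":-0.004,"ty":0.04,"tz":0,"twist":0},
    {"tx":-0.004,"ty":0.04,"tz":0,"twist":0},
    {"tx":-0.004,"ty":0.04,"tz":0,"twist":0},
    {"tx":-0.004,"ty":0.04,"tz":0,"twist":0},
    {"tx":-0.004,"ty":0.04,"tz":0,"twist":0},
    {"tx":-0.004,"ty":0.04,"tz":0,"twist":0},
    {"tx":-0.004,"ty":0.036,"tz":0,"twist":0},
    {"tx":-0.004,"ty":0.03,"tz":0,"twist":0}
  ],
  "squeeze": 25
}}

```text
clock: 12.4
position: [0.5832, 0.1162, 0.2666]
ee_rot: [0.141, -3.138, -0.001]
force: [-0.0, -0.9, -0.6]
width: 0.171
gripper_force: 25.0
```

Request:
{"api": "move_arm", "payload": {
  "motion": [
    {"tx":-0.004,"ty":0.03,"tz":0,"twist":0},
    {"tx":-0.001,"ty":0.022,"tz":0,"twist":0},
    {"tx":0,"ty":0.01,"tz":0,"twist":0},
    {"tx":0,"ty":0,"tz":0,"twist":0}
  ]
}}

```text
clock: 12.8
position: [0.5827, 0.1771, 0.2664]
ee_rot: [0.142, -3.138, -0.0]
force: [-0.5, 0.3, -0.4]
width: 0.175
gripper_force: 25.0
```

Run:
```python
from h import *
p,R,s=pose();print(p,s["gripper_force"]); tilt()
for cam in("wrist","top","scene"):
  im=shot(cam,cam+"7")
  for n,z in (("tub_rim",.048),("tub",0)):
    for r in arm.place_of(cam,n)[:3]:
      px=np.array(r["point"])*[512,384]; q=px.astype(int); print(cam,n,round(r["conf"],2),px.round(),ray(cam,px,z).round(4),im[min(q[1],383),min(q[0],511)])
print(tri("rod_tip"))
```

```text
[0.58267332 0.17713591 0.26639272] 24.99997615814209
region 0.75 2868 rows 114 290 widths [(114, 2, 256), (129, 6, 256), (144, 5, 257), (159, 18, 256), (174, 21, 256), (189, 22, 256), (204, 23, 257), (219, 26, 256), (234, 27, 257), (279, 31, 256)]
region 0.96 2983 rows 114 290 widths [(114, 3, 257), (129, 6, 256), (144, 6, 256), (159, 18, 257), (174, 21, 256), (189, 22, 256), (204, 24, 256), (219, 28, 256), (234, 26, 256), (279, 32, 256)]
0 front [261.  98.] ball [ 262. -137.]
10 front [261. 102.] ball [261. -77.]
20 front [261. 110.] ball [260. -29.]
30 front [260. 120.] ball [260.  11.]
40 front [260. 132.] ball [259.  45.]
50 front [260. 145.] ball [259.  76.]
60 front [260. 159.] ball [259. 105.]
70 front [260. 174.] ball [259. 131.]
80 front [260. 188.] ball [259. 156.]
90 front [260. 204.] ball [259. 181.]
wrist tub_rim 0.87 [257. 113.] [0.5012 0.1684 0.048 ] [252 253 253]
wrist tub_rim 0.67 [262. 188.] [0.612  0.1851 0.048 ] [26 26 28]
wrist tub 0.94 [264. 179.] [0.6075 0.1903 0.    ] [24 25 26]
top tub_rim 0.61 [192. 215.] [0.5105 0.1786 0.048 ] [53 49 41]
top tub_rim 0.51 [189. 181.] [0.6064 0.1915 0.048 ] [50 43 39]
top tub 0.67 [199. 219.] [0.5048 0.164  0.    ] [220 227 226]
top tub 0.54 [193. 182.] [0.6122 0.1859 0.    ] [57 57 59]
scene tub_rim 0.93 [285. 167.] [0.5011 0.1852 0.048 ] [122 121 110]
scene tub_rim 0.9 [312. 181.] [0.6073 0.1831 0.048 ] [126  77  89]
scene tub 0.94 [311. 194.] [0.6032 0.1896 0.    ] [119  68  79]
scene tub 0.74 [280. 184.] [0.5029 0.1637 0.    ] [123 121 110]
(array([0.50740658, 0.16524261, 0.15055105]), [('scene', 0.63, array([281., 139.])), ('wrist', 0.86, array([256., 120.]))])
```

Both cameras agree. The tub rim is at (0.501, 0.168), and the ball is at about (0.504, 0.167, 0.153). Now the dip, 128 mm down.

Request:
{"api": "move_arm", "payload": {
  "motion": [
    {"tx":0.002,"ty":0,"tz":0.015,"twist":0},
    {"tx":0,"ty":0,"tz":0.025,"twist":0},
    {"tx":0,"ty":0,"tz":0.025,"twist":0},
    {"tx":0,"ty":0,"tz":0.02,"twist":0},
    {"tx":0,"ty":0,"tz":0.015,"twist":0},
    {"tx":0,"ty":0,"tz":0.01,"twist":0},
    {"tx":0,"ty":0,"tz":0,"twist":0}
  ]
}}

```text
clock: 14.4
position: [0.5803, 0.1755, 0.1556]
ee_rot: [0.138, -3.136, 0.001]
force: [0.6, -0.1, -0.3]
width: 0.174
gripper_force: 25.0
```

Run:
```python
from h import *
p,R,s=pose();print(p,s["force"]); print(tri("rod_tip"))
for r in arm.place_of("wrist","tub_rim")[:2]: print(np.array(r["point"])*[512,384],ray("wrist",np.array(r["point"])*[512,384],.048))
```

```text
[0.5802721  0.17545172 0.15561357] [ 0.64443398 -0.13767234 -0.29012587]
(array([0.50329642, 0.16714262, 0.03928699]), [('scene', 0.78, array([280., 172.])), ('wrist', 0.97, array([256., 115.]))])
[264.0896 210.3936] [0.61048586 0.18790853 0.048     ]
[254.0032 111.8976] [0.50247789 0.16676985 0.048     ]
```

Request:
{"api": "move_arm", "payload": {
  "motion": [
    {"tx":0,"ty":0,"tz":0.01,"twist":0},
    {"tx":0,"ty":0,"tz":0.008,"twist":0},
    {"tx":0,"ty":0,"tz":0,"twist":0},
    {"tx":0,"ty":0,"tz":0,"twist":0},
    {"tx":0,"ty":0,"tz":0,"twist":0}
  ]
}}

```text
clock: 15.25
position: [0.5811, 0.1756, 0.1389]
ee_rot: [-0.138, 3.138, 0.0]
force: [0.1, -0.0, -1.0]
width: 0.17
gripper_force: 25.0
```

Run:
```python
from h import *
p,R,s=pose();print(p,s["force"]); print(tri("rod_tip"))
```

```text
[0.58114134 0.17559915 0.13889933] [ 0.10663563 -0.01342705 -0.95228288]
(array([ 0.4392408 ,  0.0729637 , -0.05074748]), [('scene', 0.67, array([203., 204.])), ('wrist', 0.61, array([256., 119.]))])
```

The ball is now hidden inside the tub from the scene camera. I'll go 3 mm deeper for margin, hold, then lift out.

Request:
{"api": "move_arm", "payload": {
  "motion": [
    {"tx":0,"ty":0,"tz":0.003,"twist":0},
    {"tx":0,"ty":0,"tz":0,"twist":0},
    {"tx":0,"ty":0,"tz":0,"twist":0},
    {"tx":0,"ty":0,"tz":0,"twist":0},
    {"tx":0,"ty":0,"tz":0,"twist":0},
    {"tx":0,"ty":0,"tz":0,"twist":0}
  ]
}}

```text
clock: 16.15
position: [0.5811, 0.1756, 0.1359]
ee_rot: [-0.138, 3.138, 0.0]
force: [-0.0, -0.3, 0.7]
width: 0.172
gripper_force: 25.0
```

Request:
{"api": "move_arm", "payload": {
  "motion": [
    {"tx":0,"ty":0,"tz":-0.015,"twist":0},
    {"tx":0,"ty":0,"tz":-0.025,"twist":0},
    {"tx":0,"ty":0,"tz":-0.03,"twist":0},
    {"tx":0,"ty":0,"tz":-0.03,"twist":0},
    {"tx":0,"ty":0,"tz":-0.025,"twist":0},
    {"tx":0,"ty":0,"tz":-0.01,"twist":0},
    {"tx":0,"ty":0,"tz":0,"twist":0}
  ]
}}

```text
clock: 16.85
position: [0.5817, 0.1757, 0.2719]
ee_rot: [-0.138, 3.136, 0.001]
force: [0.4, 0.8, -0.1]
width: 0.178
gripper_force: 25.0
```

The ball is out. Next I'll carry the rod to the free table area between the rack and vial_c, at about (0.555, −0.135). There I'll level it by touching the ball lightly on the table.

Request:
{"api": "move_arm", "payload": {
  "motion": [
    {"tx":0.005,"ty":-0.02,"tz":0,"twist":0},
    {"tx":0.006,"ty":-0.034,"tz":0,"twist":0},
    {"tx":0.006,"ty":-0.038,"tz":0,"twist":0},
    {"tx":0.006,"ty":-0.038,"tz":0,"twist":0},
    {"tx":0.006,"ty":-0.038,"tz":0,"twist":0},
    {"tx":0.006,"ty":-0.038,"tz":0,"twist":0},
    {"tx":0.006,"ty":-0.038,"tz":0,"twist":0},
    {"tx":0.006,"ty":-0.033,"tz":0,"twist":0},
    {"tx":0.005,"ty":-0.02,"tz":0,"twist":0},
    {"tx":0.002,"ty":-0.01,"tz":0,"twist":0},
    {"tx":0,"ty":0,"tz":0.015,"twist":0},
    {"tx":0,"ty":0,"tz":0.035,"twist":0}
  ]
}}

```text
clock: 18.05
position: [0.5555, -0.1355, 0.2216]
ee_rot: [-0.137, 3.135, -0.001]
force: [0.0, -0.4, -1.1]
width: 0.173
gripper_force: 25.0
```

Request:
{"api": "move_arm", "payload": {
  "motion": [
    {"tx":0,"ty":0,"tz":0.035,"twist":0},
    {"tx":0,"ty":0,"tz":0.03,"twist":0},
    {"tx":0,"ty":0,"tz":0.015,"twist":0},
    {"tx":0,"ty":0,"tz":0,"twist":0},
    {"tx":0,"ty":0,"tz":0,"twist":0}
  ]
}}

```text
clock: 18.55
position: [0.554, -0.1346, 0.1406]
ee_rot: [0.139, -3.138, -0.0]
force: [0.6, 0.4, -0.8]
width: 0.173
gripper_force: 25.0
```

Run:
```python
from h import *
p,R,s=pose();print(p,s["force"]); print(tri("rod_tip")); tilt()
for n,z in(("tub_rim",.048),("tub",0)):
  for r in arm.place_of("scene",n)[:3]: print("scene",n,(np.array(r["point"])*[512,384]).round(),ray("scene",np.array(r["point"])*[512,384],z))
```

```text
[ 0.55401043 -0.13459496  0.14060615] [ 0.55395379  0.40777002 -0.8234128 ]
(array([ 0.48072104, -0.1445763 ,  0.0236388 ]), [('scene', 0.85, array([189., 216.])), ('wrist', 0.97, array([256., 119.]))])
region 0.7 2951 rows 114 290 widths [(114, 4, 256), (129, 7, 257), (144, 6, 256), (159, 18, 256), (174, 21, 257), (189, 22, 256), (204, 24, 256), (219, 26, 256), (234, 27, 257), (279, 32, 256)]
0 front [255.  99.] ball [ 255. -136.]
10 front [255. 103.] ball [255. -76.]
20 front [255. 111.] ball [256. -29.]
30 front [256. 122.] ball [256.  11.]
40 front [256. 133.] ball [256.  46.]
50 front [256. 146.] ball [256.  77.]
60 front [256. 160.] ball [256. 105.]
70 front [256. 175.] ball [256. 132.]
80 front [256. 189.] ball [256. 157.]
90 front [256. 205.] ball [256. 182.]
scene tub_rim [310. 180.] [0.60088019 0.18564087 0.048     ]
scene tub_rim [282. 169.] [0.50403808 0.17035105 0.048     ]
scene tub [280. 183.] [0.50054449 0.16783161 0.        ]
scene tub [308. 193.] [0.59383645 0.18735103 0.        ]
```

The tilt is about 65° with the ball at about z = 0.025. With a light grip I'll lower onto the table, then follow the arc back and down around the ball.

Request:
{"api": "move_arm", "payload": {
  "motion": [
    {"tx":0,"ty":0,"tz":0.01,"twist":0},
    {"tx":0,"ty":0,"tz":0.009,"twist":0},
    {"tx":-0.007,"ty":0,"tz":0.005,"twist":0},
    {"tx":-0.01,"ty":0,"tz":0.006,"twist":0},
    {"tx":-0.01,"ty":0,"tz":0.006,"twist":0},
    {"tx":-0.012,"ty":0,"tz":0.01,"twist":0},
    {"tx":-0.011,"ty":0,"tz":0.01,"twist":0},
    {"tx":0,"ty":0,"tz":0,"twist":0}
  ],
  "squeeze": 3
}}

```text
clock: 19.9
position: [0.6048, -0.1297, 0.0826]
ee_rot: [0.14, -3.137, -0.0]
force: [-0.3, 0.6, -1.1]
width: 0.172
gripper_force: 3.0
```

Run:
```python
from h import *
p,R,s=pose();print(p,s["force"]); print(tri("rod_tip")); tilt()
```

```text
[ 0.60481935 -0.1297067   0.08264732] [-0.33146611  0.60819736 -1.07599934]
(array([ 0.48077104, -0.14332985,  0.01377066]), [('scene', 0.66, array([190., 218.])), ('wrist', 0.88, array([257.,  61.]))])
region 0.8 4006 rows 55 291 widths [(55, 6, 256), (70, 6, 256), (85, 9, 257), (100, 8, 256), (115, 8, 256), (130, 9, 257), (145, 23, 257), (160, 24, 255), (175, 24, 256), (190, 27, 257), (205, 26, 256), (220, 25, 256), (235, 28, 256), (280, 30, 256)]
region 0.75 3907 rows 55 290 widths [(55, 4, 256), (70, 6, 256), (85, 8, 256), (100, 8, 256), (115, 8, 256), (130, 8, 256), (145, 22, 256), (160, 23, 257), (175, 24, 256), (190, 26, 256), (205, 26, 256), (220, 26, 257), (235, 28, 256), (280, 28, 255)]
0 front [255.  98.] ball [ 255. -137.]
10 front [255. 103.] ball [255. -77.]
20 front [255. 110.] ball [256. -29.]
30 front [255. 121.] ball [256.  11.]
40 front [255. 133.] ball [256.  45.]
50 front [256. 146.] ball [256.  76.]
60 front [256. 159.] ball [256. 105.]
70 front [256. 174.] ball [256. 131.]
80 front [256. 189.] ball [256. 157.]
90 front [256. 204.] ball [256. 181.]
```

The rod has levelled to about 45° with the ball staying put. Continue the arc.

Request:
{"api": "move_arm", "payload": {
  "motion": [
    {"tx":-0.01,"ty":0,"tz":0.011,"twist":0},
    {"tx":-0.01,"ty":0,"tz":0.012,"twist":0},
    {"tx":-0.008,"ty":0,"tz":0.013,"twist":0},
    {"tx":-0.007,"ty":0,"tz":0.013,"twist":0},
    {"tx":-0.005,"ty":0,"tz":0.011,"twist":0},
    {"tx":-0.003,"ty":0,"tz":0.011,"twist":0},
    {"tx":-0.003,"ty":0,"tz":0.01,"twist":0},
    {"tx":-0.002,"ty":0,"tz":0.01,"twist":0},
    {"tx":0,"ty":0,"tz":0.004,"twist":0},
    {"tx":0,"ty":0,"tz":0,"twist":0}
  ]
}}

```text
clock: 21.35
position: [0.6513, -0.1264, -0.0108]
ee_rot: [0.138, -3.138, -0.0]
force: [0.5, 0.2, 0.5]
width: 0.176
gripper_force: 3.0
```

Run:
```python
from h import *
p,R,s=pose();print(p,s["force"]); print(tri("rod_tip")); tilt()
```

```text
[ 0.6513233  -0.12635484 -0.01082325] [0.53016156 0.18313617 0.5258834 ]
(None, [('scene', 0.62, array([202., 202.]))])
region 0.96 5886 rows 0 291 widths [(0, 13, 257), (15, 12, 256), (30, 11, 257), (45, 11, 257), (60, 11, 257), (75, 11, 257), (90, 12, 256), (105, 20, 256), (120, 30, 256), (135, 31, 257), (150, 30, 257), (165, 29, 256), (180, 29, 257), (195, 30, 256), (210, 27, 256), (225, 29, 257), (240, 28, 256), (270, 28, 257), (285, 28, 256)]
region 0.63 5461 rows 0 290 widths [(0, 12, 256), (15, 11, 257), (30, 11, 257), (45, 11, 257), (60, 11, 257), (75, 11, 257), (90, 10, 256), (105, 20, 256), (120, 30, 256), (135, 29, 257), (150, 28, 257), (165, 27, 257), (180, 26, 256), (195, 28, 256), (210, 27, 256), (225, 27, 256), (240, 26, 256), (270, 26, 256), (285, 27, 257)]
0 front [255.  99.] ball [ 255. -136.]
10 front [255. 103.] ball [255. -77.]
20 front [255. 111.] ball [256. -29.]
30 front [255. 121.] ball [256.  11.]
40 front [256. 133.] ball [256.  46.]
50 front [256. 146.] ball [256.  77.]
60 front [256. 160.] ball [256. 105.]
70 front [256. 174.] ball [256. 132.]
80 front [256. 189.] ball [256. 157.]
90 front [256. 204.] ball [256. 182.]
```

The rod is now about 9° from level. Tighten, lift and go above its lane.

Request:
{"api": "move_arm", "payload": {
  "motion": [
    {"tx":0,"ty":0,"tz":0,"twist":0},
    {"tx":0,"ty":0,"tz":0,"twist":0},
    {"tx":0,"ty":0,"tz":-0.02,"twist":0},
    {"tx":0,"ty":0,"tz":-0.03,"twist":0},
    {"tx":0,"ty":0,"tz":-0.03,"twist":0},
    {"tx":0,"ty":0,"tz":-0.02,"twist":0},
    {"tx":0.014,"ty":-0.019,"tz":0,"twist":0},
    {"tx":0.02,"ty":-0.028,"tz":0,"twist":0},
    {"tx":0.02,"ty":-0.028,"tz":0,"twist":0},
    {"tx":0.02,"ty":-0.028,"tz":0,"twist":0},
    {"tx":0.01,"ty":-0.014,"tz":0,"twist":0},
    {"tx":0,"ty":0,"tz":0,"twist":0}
  ],
  "squeeze": 15
}}

```text
clock: 23.0
position: [0.5768, -0.2535, 0.0901]
ee_rot: [0.131, -3.138, 0.002]
force: [0.5, -0.6, -0.9]
width: 0.171
gripper_force: 15.0
```

Run:
```python
from h import *
p,R,s=pose();print(p,s["force"],s["gripper_force"]); print(go([.5776,-.2503,.0015])); tilt()
im=shot("wrist","w8"); cv2.imwrite("pics/w8.png",im[:,:,::-1])
print(tri("rod_tip"))
for n,z in(("rack",0),("spatula",.034)):
  for r in arm.place_of("wrist",n)[:1]: print(n,ray("wrist",np.array(r["point"])*[512,384],z))
```

```text
[ 0.57678611 -0.2535332   0.09014188] [ 0.49347025 -0.64836584 -0.85393271] 14.999577552080154
[-1.1  3.3 88.6]
region 0.59 5733 rows 0 290 widths [(0, 12, 256), (15, 11, 257), (30, 11, 257), (45, 12, 256), (60, 11, 257), (75, 12, 257), (90, 10, 256), (105, 22, 256), (120, 31, 256), (135, 31, 256), (150, 29, 257), (165, 28, 256), (180, 28, 256), (195, 28, 256), (210, 29, 257), (225, 28, 256), (240, 28, 256), (270, 27, 257), (285, 27, 257)]
region 0.64 5729 rows 0 290 widths [(0, 13, 256), (15, 12, 256), (30, 13, 257), (45, 11, 257), (60, 11, 257), (75, 13, 257), (90, 10, 256), (105, 21, 257), (120, 30, 256), (135, 29, 257), (150, 29, 257), (165, 28, 256), (180, 28, 256), (195, 29, 256), (210, 28, 257), (225, 29, 256), (240, 28, 256), (270, 27, 257), (285, 28, 257)]
0 front [247.  92.] ball [ 247. -148.]
10 front [248.  97.] ball [249. -85.]
20 front [248. 105.] ball [250. -35.]
30 front [249. 116.] ball [251.   6.]
40 front [249. 128.] ball [251.  41.]
50 front [250. 142.] ball [251.  73.]
60 front [250. 156.] ball [252. 102.]
70 front [250. 170.] ball [252. 128.]
80 front [250. 185.] ball [252. 154.]
90 front [250. 201.] ball [252. 179.]
(None, [])
rack [ 0.55237611 -0.29048442  0.        ]
spatula [ 0.56042263 -0.33342649  0.034     ]
```

View pics/w8.png

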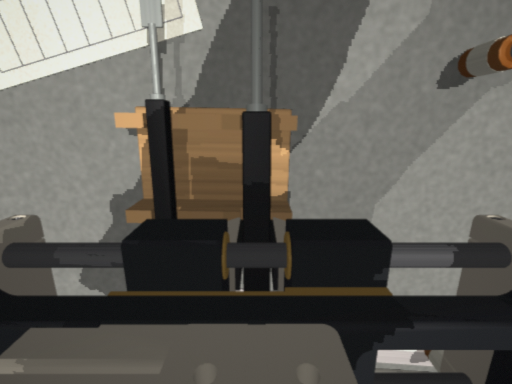

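The rod is over its lane at column 256, and the rack and spatula are unmoved. I'll read the settled pose and then lower.

```bash
python3 -c "
from h import *
p,R,s=pose();print(p,s['ee_rot'],go([.5776,-.2503,.0015]))"
```

```text
[ 0.57862116 -0.25003644  0.08978269] [ 1.39000766e-01 -3.13846666e+00 -4.94748097e-06] [ 1.  -0.2 88.3]
```

Request:
{"api": "move_arm", "payload": {
  "motion": [
    {"tx":0.001,"ty":0,"tz":0.02,"twist":0},
    {"tx":0,"ty":0,"tz":0.025,"twist":0},
    {"tx":0,"ty":0,"tz":0.015,"twist":0},
    {"tx":0,"ty":0,"tz":0.005,"twist":0},
    {"tx":0,"ty":0,"tz":0,"twist":0}
  ]
}}

```text
clock: 24.1
position: [0.5772, -0.2503, 0.0244]
ee_rot: [0.138, -3.137, -0.001]
force: [0.3, -0.1, -1.2]
width: 0.17
gripper_force: 15.0
```

Request:
{"api": "move_arm", "payload": {
  "motion": [
    {"tx":0,"ty":0,"tz":0,"twist":0},
    {"tx":0,"ty":0,"tz":0.005,"twist":0},
    {"tx":0,"ty":0,"tz":0.005,"twist":0},
    {"tx":0,"ty":0,"tz":0.005,"twist":0},
    {"tx":0,"ty":0,"tz":0.005,"twist":0},
    {"tx":0,"ty":0,"tz":0.003,"twist":0},
    {"tx":0,"ty":0,"tz":0,"twist":0},
    {"tx":0,"ty":0,"tz":0,"twist":0}
  ],
  "squeeze": 3
}}

```text
clock: 24.9
position: [0.5771, -0.2503, 0.0015]
ee_rot: [0.138, -3.138, -0.0]
force: [-0.1, 0.9, -0.6]
width: 0.172
gripper_force: 3.0
```

Run:
```python
from h import *
p,R,s=pose();print(p,s["force"],s["width"]); tilt()
print(tri("rod_tip"))
```

```text
[ 0.57712408 -0.25028978  0.0014994 ] [-0.07853278  0.87316835 -0.57917475] 0.17198035447311813
region 0.76 6043 rows 0 290 widths [(0, 13, 257), (15, 12, 256), (30, 12, 256), (45, 12, 256), (60, 12, 256), (75, 11, 256), (90, 12, 256), (105, 25, 256), (120, 32, 256), (135, 32, 256), (150, 30, 256), (165, 31, 257), (180, 30, 256), (195, 29, 256), (210, 31, 257), (225, 29, 257), (240, 27, 256), (270, 26, 256), (285, 28, 256)]
0 front [255.  98.] ball [ 255. -137.]
10 front [256. 103.] ball [256. -77.]
20 front [256. 111.] ball [256. -29.]
30 front [256. 121.] ball [256.  11.]
40 front [256. 133.] ball [256.  46.]
50 front [256. 146.] ball [256.  77.]
60 front [256. 159.] ball [256. 105.]
70 front [256. 174.] ball [256. 131.]
80 front [256. 189.] ball [256. 157.]
90 front [256. 204.] ball [256. 181.]
(None, [])
```

Request:
{"api": "move_arm", "payload": {
  "motion": [
    {"tx":0,"ty":0,"tz":0.001,"twist":0},
    {"tx":0,"ty":0,"tz":0,"twist":0}
  ]
}}

```text
clock: 25.55
position: [0.5777, -0.2504, 0.001]
ee_rot: [-0.138, 3.138, -0.0]
force: [0.4, 0.6, 1.1]
width: 0.174
gripper_force: 3.0
```

Request:
{"api": "move_arm", "payload": {
  "motion": [
    {"tx":0,"ty":0,"tz":0,"twist":0},
    {"tx":0,"ty":0,"tz":0,"twist":0},
    {"tx":0,"ty":0,"tz":0,"twist":0},
    {"tx":0,"ty":0,"tz":0,"twist":0},
    {"tx":0,"ty":0,"tz":-0.02,"twist":0},
    {"tx":0,"ty":0,"tz":-0.03,"twist":0},
    {"tx":0,"ty":0,"tz":-0.04,"twist":0},
    {"tx":0,"ty":0,"tz":-0.04,"twist":0},
    {"tx":0,"ty":0,"tz":-0.04,"twist":0},
    {"tx":0,"ty":0,"tz":-0.03,"twist":0},
    {"tx":0,"ty":0,"tz":0,"twist":0},
    {"tx":0,"ty":0,"tz":0,"twist":0}
  ],
  "gripper": -0.2
}}

```text
clock: 26.75
position: [0.5777, -0.2504, 0.2013]
ee_rot: [-0.138, 3.137, -0.0]
force: [-0.2, -0.1, -0.6]
width: 0.596
gripper_force: 0.0
```

Run:
```python
from h import *
p,R,s=pose(); print(s["clock"],p,s["force"],s["width"])
cal=arm.calibration("wrist"); shot("wrist","w9")
for n,z in dict(rod_grip=.042,rod_tip=.042,rack=0,spatula=.034).items():
  for r in arm.place_of("wrist",n)[:2]:
    px=np.array(r["point"])*[512,384]; print(n,round(r["conf"],2),px.round(1),ray("wrist",px,z,cal).round(4))
r=arm.regions_of("wrist","rod_grip")[0]; m=np.array(r["region"]); print([(y,int(m[y].sum()),round(np.nonzero(m[y])[0].mean(),1)) for y in list(range(15,220,12)) if m[y].any()])
w=np.array([m[y].sum() for y in range(384)]); f=np.nonzero(w>12)[0]; print("handle rows",f.min(),f.max(),"rod top",np.nonzero(w)[0].min(),
 [ray("wrist",(255,v),.05,cal).round(4) for v in(f.min(),f.max())])
for n in("rod_grip","rod_tip","tub"): print(n,*tri(n))
```

```text
26.75 [ 0.57772372 -0.2503902   0.20128203] [-0.20399277 -0.06609244 -0.6220013 ] 0.5960788816037131
rod_grip 0.61 [257.5 162.7] [ 0.5594 -0.2501  0.042 ]
rod_tip 0.98 [253.9  32.8] [ 0.4103 -0.2677  0.042 ]
rack 0.94 [231.3 150.9] [ 0.552  -0.2883  0.    ]
spatula 0.8 [196.2 154.8] [ 0.5574 -0.3311  0.034 ]
[(39, 8, np.float64(256.5)), (51, 7, np.float64(257.0)), (63, 5, np.float64(257.0)), (75, 5, np.float64(257.0)), (87, 6, np.float64(256.5)), (99, 7, np.float64(257.0)), (111, 7, np.float64(257.0)), (123, 13, np.float64(257.0)), (135, 14, np.float64(257.5)), (147, 14, np.float64(256.5)), (159, 12, np.float64(256.5)), (171, 12, np.float64(256.5)), (183, 13, np.float64(256.0)), (195, 13, np.float64(257.0)), (207, 12, np.float64(256.5))]
handle rows 118 202 rod top 29 [array([ 0.5043, -0.2581,  0.05  ]), array([ 0.6102, -0.2488,  0.05  ])]
rod_grip [ 0.56159024 -0.25388572  0.04826824] [('scene', 0.6, array([171., 241.])), ('wrist', 0.94, array([256., 166.]))]
rod_tip [ 0.4118507  -0.26598328  0.0449448 ] [('scene', 0.73, array([134., 216.])), ('wrist', 0.64, array([256.,  34.]))]
tub [0.57426886 0.14973548 0.04525587] [('scene', 0.65, array([278., 185.])), ('top', 0.87, array([191., 182.]))]
```

The rod lies level in its own lane, about 10 mm back along the lane from its start (limits 18 mm handle, 25 mm ball). The yaw is unchanged and the gripper is clear. Handing in.

```bash
python3 -c "
from cell import arm
print(arm.sign_off())"
```

```text
the job is handed in; nothing more can be done
None
```

The rod was dipped in the white tub, lifted clear and laid back level in its own lane about 10 mm from where it started; the job is handed in, but I got no verdict back.

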